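Shut and lock the travel case for a home visit

ROBOT

A 7-joint arm with a two-finger parallel gripper is mounted at the origin on a cart in front of the work surface, level with it; the furniture and walls round the work are solid. World frame = base frame: x ahead of the robot, y to its left, z up, the work surface at z = 0. Lengths are in m, angles in degrees, forces in N, time in s.
With the tool pointing down it reaches from about 0.35 to 0.775 m from the base axis. Payload 3.1 kg.
Tool frame: the origin (TCP) lies midway between the tips of the shut fingers; the grasp point (between the pads) lies 19 mm behind it; z points along the fingers, y is the line along which they close (so a half turn about z gives the same grasp; the last joint's range is limited). The gripper opens to 85 mm and grips with 20 to 120 N. Pads are 22 mm wide; open, the fingers measure 114 mm over their backs; the gripper's body (76 mm by 85 mm) begins 54 mm behind the grasp point. The pads swing forward as they close: fully open they stand 13 mm farther back than shut.
Start: joints at [61.553, 17.813, 0.802, 86.603, -0.252, 75.585, -1.558], TCP at [0.242, -0.494, 0.231] pointing down, gripper open.
Joint ranges: [-154.91, 154.91], [-16.99, 109.72], [-72.82, 74.43], [7.12, 147.25], [-82.49, 262.49], [11.32, 116.49], [-174.64, 174.64]. Speed limits (degrees/s): [159.86, 159.86, 180, 180, 180, 180, 180].

INTERFACE

Orientations are given as [roll, pitch, yaw] about the fixed x, y, z axes, in that order (R = Rz(yaw) Ry(pitch) Rx(roll)).
In Python, from station import robot gives the robot as it stands. Calls block until the motion is done:
- robot.move_to(position, orientation): joint-space move of the TCP to a pose.
- robot.line_to(position, orientation=None, velocity=0.15, f_stop=None): straight line of the TCP; orientation=None keeps the orientation; velocity is the mean speed in m/s. With f_stop (N) it stops when the force on the tool has changed by that much, and returns True; else False.
- robot.move_j(angles): joint-space move.
- robot.gripper_to(opening, force=None): opening from 0.0 (shut) to 1.0 (fully open); force is the grip in N (None keeps the last); returns when the fingers have stopped.
- robot.pause(seconds).
- robot.inverse_kinematics(position, orientation): joint angles nearest the present ones, or None.
- robot.sense(): the state.
- robot.grab_frame(name): name is "side" or "top"; returns (picture, depth): 384x512x3 uint8, red, green, blue; 384x512 float32, m along the optical axis (not along the pixel's ray), 0 where there is no reading.
- robot.calibration(name): a dict with "mtx" (3x3 intrinsics, pixels), "k1" (the pictures are not rectified: a ray, as slopes to the right and down, at radius r is drawn at 1 + k1 r^2 times it, then the intrinsics apply), "extrinsics" (4x4, takes a point from world to camera coordinates). Camera axes: x right, y up, looking along -z (the intrinsics and any distortion apply to the point x, -y, -z); pixel columns grow to the right and rows downward; lengths in m; the calibration is good to about 2 mm. A picture is of the moment at which its call begins. calibration takes no time and is no camera call.
A pose or a line that the arm cannot do raises robot.PlanningError and nothing moves.
- robot.close_job(): hands the job in; it is judged then, once.
Trained networks look in the newest picture that a camera, given by its name, has taken for a name from the list of things; names that differ only in an ending like _2 or _b are one class to them, and where a whole thing is asked for, a point or a joint stands for the part that bears it (a point fixed in the world has none). Each returns a list of dicts, best first, with "p" (0 to 1); they miss things now and then, are a little off and sometimes report something else, mostly with a low value. They report only what shows in the picture. A call takes as long as a camera call.
- robot.look_for(query, camera): "point" ([column, row] in pixels, amid what is visible of it).
- robot.tip_of(query, camera): "point" ([column, row] in pixels: a listed point, or the origin of a listed thing).
The state is a dict: "time_s": time; "joint_positions": joint angles; "dq": joint speeds; "joint_torque": joint torques, N m; "tool_pos": TCP position; "eef_rot": TCP orientation; "contact_force": force on the tool from outside, world axes, zero at the start; "torque": the same for the moment, N m; "finger_gap": opening from 0.0 (shut) to 1.0 (fully open); "gripper_force": force on a finger pad.
Only numpy, scipy, OpenCV 4.12 (cv2) and the standard library are available. Lean on these libraries where they do the work, as an engineer would, in place of code of your own. Each camera call takes 0.05 s, during which the arm holds its last target. There are 200 camera calls.

TASK

The travel case is packed. Shut its lid fully, swing the hasp over so that its slot goes over the upright locking lever and the strap lies flat against the front of the case, then lower the lever level across the strap to lock it. Do not shift or knock over the things standing around the case.

Things in the scene. Friction and masses are not known exactly. Their poses are not given: they have to be found in the camera images.
- case: dark travel case with aluminium edges, fixed to the counter, 140 deep (x) x 200 wide (y) x 155 mm high when shut. Origin: centre of its underside; x points from its front (hasp side, turned to the robot) to its back, y to the left as the robot sees it, z up. Front face at x = -70 mm; rim 125 mm high. A carrying handle lies flat on the middle of the lid (106 x 40 mm, 11 high)
- lid (a joint): angle of the lid: 0 = shut, grows as its front edge lifts (at most 1.5 rad); starts part open. Friction stays hold it at any angle; about 3 N at its front edge move it
- lid_hinge (a point): middle of the lid's hinge line (along the case's y): 70 mm behind the case's centre, 125 mm high. The outer face of the shut lid lies 30 mm above it. Keep the gripper in front of the wall shelving behind the case: its front is at world x = 0.665 m, from 183 mm high upwards
- lid_edge (a point): point on the lid's outer face 20 mm from its front edge (120 mm from the hinge line), 60 mm to the right (-y) of its middle, clear of hasp and handle: a good place to push. It turns with the lid; its axes are the case's when the lid is shut
- hasp (a joint): angle of the hasp strap about its pin, relative to the lid: 0 = hanging flat down the case's front, 1.57 = straight out to the front, 3.14 = straight up (lid shut); at most 3.25. Starts turned up. The strap stays where it is left; under 1 N at its end moves it
- hasp_hinge (a point): middle of the hasp's pin (along the case's y), on the lid's front edge: with the lid shut 4 mm in front of the front face, 134 mm high
- hasp_end (a point): middle of the strap's free end, on its outer face, 96 mm from the pin. The strap is a steel plate 50 mm wide, 3.5 thick; a slot 16 mm wide runs in its middle from 24 to 82 mm from the pin, with a 17 mm bar on each side; its end has a small lip turned out 6 mm. Outer face of the hanging strap: 6 mm in front of the front face
- lever (a joint): angle of the locking lever on the staple at the case's front: 0 = upright (stop), passes the hasp's slot with 3 mm on each side; 1.57 = lowered level to the right (-y; stop), crossing the strap's right bar. Starts within 0.04 of upright; over 0.08 off upright it stops the strap, lowered across it holds it. Stays where it is left; about 1 N at its knob turns it
- lever_pivot (a point): the lever's pivot axis (along the case's x), 66 mm high, in the middle of the case's width, at the front of the hub (16.5 mm in front of the front face). The lever's bar is 10 mm wide, 6 thick; its back runs 9.5 mm in front of the front face, 3.5 mm clear of the hanging strap
- lever_knob (a point): middle of the lever's knob, a round peg 10 mm thick along the case's x that reaches from 9.5 to 31.5 mm in front of the front face, 34 mm from the pivot axis
- timer: bystander: round white wind-up minute timer, 55 mm wide, 35 high, standing near the case's left front corner; origin: centre of its underside
- cream_jar: bystander: low cosmetics jar, 68 mm across, 43 high, to the right of the case, towards its back; origin: centre of its underside
- tool_tray: bystander: shallow grey-metal instrument tray, 113 x 201 x 18 mm, lying on the counter's left; origin: centre of its underside
- pads: bystander: stack of white cotton pads, 59 mm across, 41 high; origin: centre of its underside
- face_tube: bystander: upright cosmetics tube, 32 x 50 x 176 mm, at the left; origin: centre of its underside
- spray: bystander: trigger spray bottle, 56 x 120 x 272 mm, at the far left, beside the raised worktop (229 mm high, world y over 0.48) that bounds the counter there; origin: centre of its underside

How it is judged:
By the outcome, as a careful person would: the job done as asked, in the order asked, and still so for the second after the job is handed in, with the robot touching nothing.
It also fails if it takes over 61 s, if anything falls off the work surface, if the arm or the gripper's body presses on something with over 40 N, if the wrist force passes 120 N, or if a joint passes its speed limit or range.

## Working session

There is one attempt and no reset: what is moved stays moved. The work goes in short steps, each a Python script; the robot and the scene stay as the last script left them, time stands still between calls to the robot, and variables do not carry over. Pictures are saved under pics/ and viewed, at most 10 in all, crops included, and the job is handed in when it is done.

```bash
mkdir -p pics; ls; cat > h.py <<'E'
import numpy as np, cv2
from station import robot
def ray(cam,px):
    c=robot.calibration(cam);K=np.array(c["mtx"]);E=np.array(c["extrinsics"])
    d=np.array([(px[0]-K[0,2])/K[0,0],(px[1]-K[1,2])/K[1,1]]);s=d.copy()
    for _ in range(30): s=d/(1+c["k1"]*(s@s))
    R=E[:3,:3];o=-R.T@E[:3,3]
    return o,R.T@np.array([s[0],-s[1],-1.0])
def p_depth(cam,px,depth,w=1):
    u,v=int(round(px[0])),int(round(px[1]))
    z=depth[max(v-w,0):v+w+1,max(u-w,0):u+w+1];z=z[z>0]
    if len(z)==0: return None
    o,d=ray(cam,px);return o+d*np.median(z)
def p_plane(cam,px,z):
    o,d=ray(cam,px);return o+d*(z-o[2])/d[2]
def proj(cam,P):
    c=robot.calibration(cam);K=np.array(c["mtx"]);E=np.array(c["extrinsics"])
    q=E[:3,:3]@np.array(P)+E[:3,3];s=np.array([q[0]/-q[2],-q[1]/-q[2]])
    s=s*(1+c["k1"]*(s@s));return K[:2,:2]@s+K[:2,2]
def snap(cam,name=None):
    im,d=robot.grab_frame(cam)
    if name: cv2.imwrite(f"pics/{name}.png",im[:,:,::-1])
    return im,d
E
python3 - <<'E'
from h import *
np.set_printoptions(precision=4,suppress=True)
for cam in("side","top"):
    im,d=snap(cam,cam+"0");np.save(f"pics/{cam}0.npy",d)
    o,_=ray(cam,[256,192]);print(cam,o)
    for q in["case","lid_hinge","lid_edge","hasp_hinge","hasp_end","lever_pivot","lever_knob","timer","cream_jar","tool_tray","pads","face_tube","spray"]:
        r=robot.tip_of(q,cam)[:1]
        for x in r:print(q,np.round(x["point"],1),round(x["p"],2),p_depth(cam,x["point"],d))
print(robot.sense()["time_s"])
E
```

```text
pics
station.py
side [-0.0742 -0.6224  1.3814]
case [293.  242.3] 0.87 [ 0.212  -0.4287  0.6536]
lid_hinge [310.2 226.6] 0.85 [ 0.4676 -0.3129  0.215 ]
lid_edge [303.3 230.5] 0.68 [ 0.4355 -0.3095  0.226 ]
hasp_hinge [292.1 212.8] 0.63 [ 0.4482 -0.245   0.2468]
hasp_end [310.2 201.1] 0.64 [ 0.5489 -0.2424  0.2018]
lever_pivot [314.5 229.2] 0.5 [ 0.4866 -0.3208  0.1809]
timer [267.4 207.4] 0.59 [ 0.4967 -0.0863  0.0274]
cream_jar [300.2 232.1] 0.67 [ 0.4165 -0.311   0.2433]
tool_tray [221.4 193.3] 0.56 [0.4176 0.1045 0.0033]
pads [251.2 193.5] 0.74 [ 0.4886 -0.0016  0.044 ]
face_tube [222.1 146.3] 0.7 [0.5766 0.2789 0.0209]
spray [205.1 137.6] 0.89 [0.5304 0.3324 0.0738]
top [ 0.309  -0.0247  1.3662]
case [331.6 209.8] 0.62 [ 0.4626 -0.2584  0.0074]
lid_hinge [354.9 189.3] 0.94 [ 0.4804 -0.264   0.3116]
lid_edge [363.1 214.6] 0.93 [ 0.4251 -0.3002  0.2464]
hasp_hinge [344.  201.7] 0.79 [ 0.4565 -0.2483  0.2539]
hasp_end [383.1 235.4] 0.64 [ 0.3836 -0.4137  0.0404]
lever_pivot [313.2 224.1] 0.53 [ 0.4087 -0.1884  0.1023]
lever_knob [311.6 226.5] 0.54 [ 0.4016 -0.1838  0.1026]
timer [275.9 195.7] 0.51 [ 0.4992 -0.0814  0.0299]
cream_jar [383.1 232.4] 0.87 [ 0.3928 -0.4135  0.0412]
tool_tray [206.  223.1] 0.64 [ 0.4106  0.134  -0.0002]
pads [248.2 194.6] 0.67 [0.4987 0.0038 0.0401]
face_tube [161.5 166.1] 0.74 [0.5791 0.2752 0.0473]
spray [132.8 176.2] 0.98 [0.5321 0.3426 0.1194]
1.4
```

```bash
python3 - <<'E'
import cv2
a=cv2.imread("pics/side0.png")[140:290,200:400];b=cv2.imread("pics/top0.png")[140:290,250:450]
cv2.imwrite("pics/c0.png",cv2.vconcat([cv2.resize(x,None,fx=4,fy=4,interpolation=cv2.INTER_CUBIC)[:,:] for x in (a,)]))
cv2.imwrite("pics/c1.png",cv2.resize(b,None,fx=4,fy=4,interpolation=cv2.INTER_CUBIC))
E
```

```text
(no output)
```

View pics/c0.png

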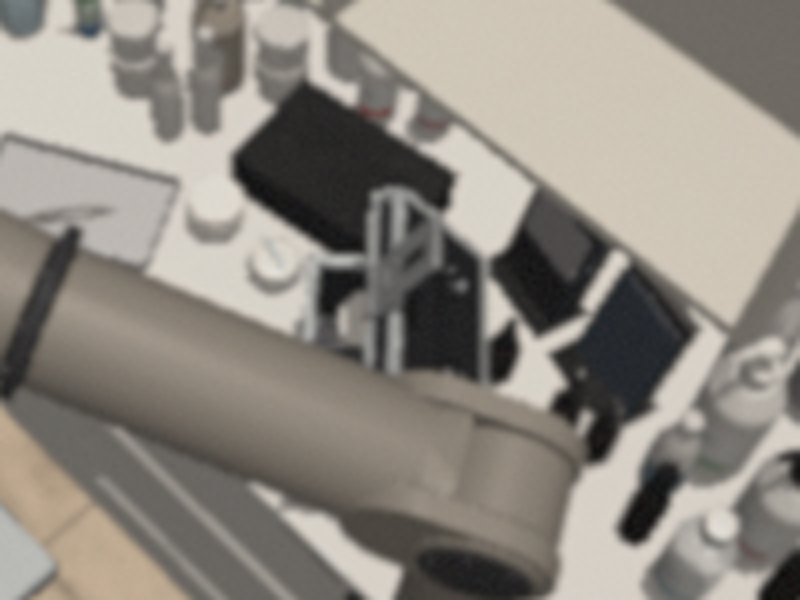

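View pics/c1.png

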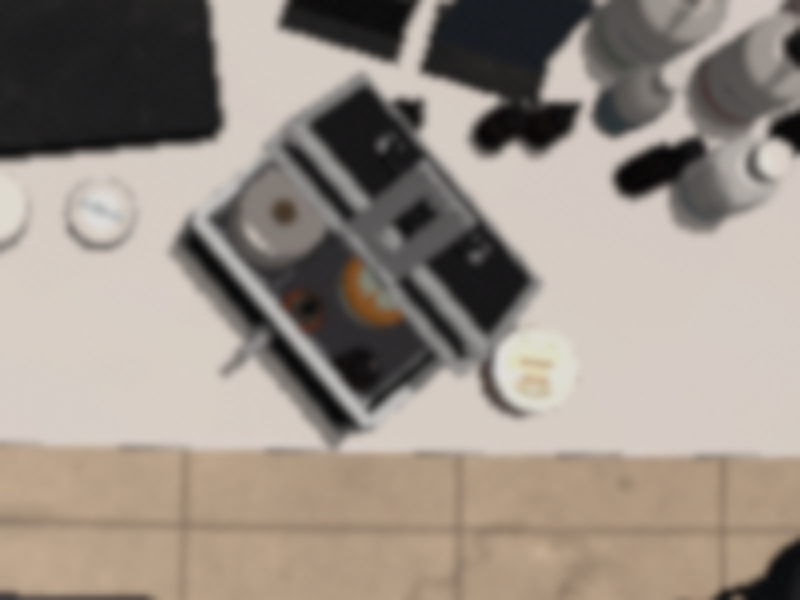

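The pictures show the case turned about -52° with its front to the lower left. The front rim runs from top px (299,194) to (340,246), the lever is near (311,227), and the cream jar sits close to the right back corner. I'll refine the pose from depth.

```bash
python3 - <<'E'
from h import *
np.set_printoptions(precision=4,suppress=True)
d=np.load("pics/top0.npy")
px=[(u,v) for v in range(150,260) for u in range(285,395)]
P=np.array([ (p if (p:=p_depth("top",q,d,0)) is not None else [0,0,0]) for q in px])
np.save("pics/P.npy",P)
m=(P[:,2]>.115)&(P[:,2]<.135)
def clean(m):
    img=np.zeros((110,110),np.uint8);img.flat[:]=m;n,l,s,c=cv2.connectedComponentsWithStats(img)
    print(s[1:][s[1:,4]>15]);k=1+np.argmax(s[1:,4]);return (l==k).ravel()
r=clean(m);Q=P[r]
rect=cv2.minAreaRect((Q[:,:2]*1000).astype(np.float32));print("rim",rect,cv2.boxPoints(rect))
t=P[:,2]>.16
l=clean(t);L=P[l];c=L.mean(0)
rng=np.random.default_rng(0);best=(0,)
for _ in range(400):
    a=L[rng.choice(len(L),3,False)];n=np.cross(a[1]-a[0],a[2]-a[0]);n/=np.linalg.norm(n)+1e-12
    k=abs((L-a[0])@n)<.004
    if k.sum()>best[0]:best=(k.sum(),k)
I=L[best[1]];c=I.mean(0);n=np.linalg.svd(I-c)[2][2];n*=np.sign(n[2])
print("lid",len(L),best[0],c,n,np.degrees(np.arccos(n[2])),"yaw",np.degrees(np.arctan2(n[1],n[0])))
print("ztop",np.percentile(L[:,2],[50,95,99]))
E
```

```text
Traceback (most recent call last):
  File "h.py", line 13, in p_depth
    o,d=ray(cam,px);return o+d*np.median(z)
        ~~~^^^^^^^^
  File "h.py", line 4, in ray
    c=robot.calibration(cam);K=np.array(c["mtx"]);E=np.array(c["extrinsics"])
ValueError: time passes only in moves, steps and waits
```

```bash
sed -i 's/robot\.calibration(cam)/cal(cam)/' h.py; sed -i '2a import functools\n@functools.lru_cache\ndef cal(cam): return robot.calibration(cam)' h.py
cat > fit.py <<'E'
from h import *
np.set_printoptions(precision=4,suppress=True)
d=np.load("pics/top0.npy")
px=[(u,v) for v in range(150,260) for u in range(285,395)]
P=np.array([ (p if (p:=p_depth("top",q,d,0)) is not None else [0,0,0]) for q in px])
m=(P[:,2]>.115)&(P[:,2]<.135)
def clean(m):
    img=np.zeros((110,110),np.uint8);img.flat[:]=m;n,l,s,c=cv2.connectedComponentsWithStats(img)
    print(s[1:][s[1:,4]>15]);k=1+np.argmax(s[1:,4]);return (l==k).ravel()
r=clean(m);Q=P[r]
rect=cv2.minAreaRect((Q[:,:2]*1000).astype(np.float32));print("rim",rect,cv2.boxPoints(rect))
t=P[:,2]>.16
l=clean(t);L=P[l];c=L.mean(0)
rng=np.random.default_rng(0);best=(0,)
for _ in range(400):
    a=L[rng.choice(len(L),3,False)];n=np.cross(a[1]-a[0],a[2]-a[0]);n/=np.linalg.norm(n)+1e-12
    k=abs((L-a[0])@n)<.004
    if k.sum()>best[0]:best=(k.sum(),k)
I=L[best[1]];c=I.mean(0);n=np.linalg.svd(I-c)[2][2];n*=np.sign(n[2])
print("lid",len(L),best[0],c,n,np.degrees(np.arccos(n[2])),"yaw",np.degrees(np.arctan2(n[1],n[0])))
rect=cv2.minAreaRect((L[:,:2]*1000).astype(np.float32));print("lidrect",rect)
print("ztop",np.percentile(L[:,2],[50,95,99]))
E
python3 fit.py
```

```text
[[ 12  28  64  70 377]]
rim ((440.7830810546875, -229.79931640625), (202.12289428710938, 75.91143035888672), 41.200984954833984) [[ 339.7426 -267.8107]
 [ 389.7456 -324.9268]
 [ 541.8236 -191.7879]
 [ 491.8206 -134.6719]]
[[  30   10   69   74 2145]]
lid 2145 1139 [ 0.4837 -0.2794  0.2166] [ 0.5015 -0.5696  0.6512] 49.370028964702605 yaw -48.63865093804738
lidrect ((483.11053466796875, -277.84722900390625), (201.91531372070312, 101.04035949707031), 40.99236297607422)
ztop [0.2364 0.3169 0.3282]
```

```bash
cat >> h.py <<'E'
from scipy.spatial.transform import Rotation as Rn
YAW=np.radians(-48.85);C0=np.array([.4625,-.2547,0])
RC=Rn.from_euler('z',YAW).as_matrix()
def W(x,y,z): return C0+RC@np.array([x,y,z])
def ori(alpha,flip=1):
    a=np.radians(alpha);z=RC@[np.sin(a),0,-np.cos(a)];x=flip*RC[:,1]
    return Rn.from_matrix(np.column_stack([x,np.cross(z,x),z])).as_euler('xyz',degrees=True)
def lidpt(th,y,r=.12): return W(.07-r*np.cos(th)+.03*np.sin(th),y,.125+r*np.sin(th)+.03*np.cos(th))
E
python3 - <<'E'
from h import *
np.set_printoptions(precision=3,suppress=True)
th=np.radians(49.4)
for c in("top","side"):
  for n,p in dict(knob=W(-.09,0,.1),pivot=W(-.0865,0,.066),hinge=W(.07,0,.125),edge=lidpt(th,-.06),FL=W(-.07,.1,.125),FR=W(-.07,-.1,.125)).items(): print(c,n,proj(c,p))
print(robot.sense()["eef_rot"])
for n,p,a in[("lid0",lidpt(th,-.075)+[0,0,.12],0),("lid1",lidpt(0,-.075),0),("up",W(-.05,.026,.27),0),("front",W(-.16,.026,.12),0),("B",W(-.2,.026,.15),45),("B1",W(-.086,.026,.047),45),("B2",W(-.086,.026,.047),55),("C",W(-.097,.021,.09),45),("C1",W(-.097,-.034,.07),45)]:
  for f in(1,-1):
    q=robot.inverse_kinematics(p,ori(a,f));print(n,f,p,None if q is None else np.array(q))
E
```

```text
top knob [312.556 226.023]
top pivot [311.982 226.085]
top hinge [355.267 190.047]
top edge [363.981 214.318]
top FL [296.408 194.162]
top FR [341.64  247.871]
side knob [269.134 230.042]
side pivot [269.865 234.233]
side hinge [313.865 230.03 ]
side edge [300.861 229.977]
side FL [276.413 203.397]
side FR [273.15  253.008]
[-179.998   -0.      26.06 ]
lid0 1 [ 0.416 -0.315  0.356] [ 42.332  12.979  -9.09   75.838   2.034  91.34  -15.332]
lid0 -1 [ 0.416 -0.315  0.356] [ 77.666  21.883 -61.747  74.541  19.226  94.433 150.436]
lid1 1 [ 0.373 -0.266  0.155] [ 42.653  11.186 -10.639 106.678   2.317  62.343 -17.714]
lid1 -1 [ 0.373 -0.266  0.155] [ 83.     20.682 -61.444 105.423  19.9    65.698 145.864]
up 1 [ 0.449 -0.2    0.27 ] [ 34.156  10.54  -14.373  90.825   2.652  78.969 -29.342]
up -1 [ 0.449 -0.2    0.27 ] [ 69.689  18.89  -61.669  89.685  16.748  81.463 137.957]
front 1 [ 0.377 -0.117  0.12 ] [ 34.769   6.953 -21.495 117.696   3.072  55.869 -37.157]
front -1 [ 0.377 -0.117  0.12 ] [ 69.472  13.5   -61.45  116.762  14.073  57.489 132.177]
B 1 [ 0.35  -0.087  0.15 ] [  27.507  -12.268  -54.216  144.978   53.224   43.433 -116.305]
B -1 [ 0.35  -0.087  0.15 ] [ 12.525  -9.758 -42.246 145.242  55.63   47.337  60.131]
B1 1 [ 0.425 -0.173  0.047] [  44.897   30.216  -61.676  144.958  102.461   63.385 -146.608]
B1 -1 [ 0.425 -0.173  0.047] [ 36.934  24.797 -51.386 145.147 102.402  56.412  31.293]
B2 1 [ 0.425 -0.173  0.047] None
B2 -1 [ 0.425 -0.173  0.047] None
C 1 [ 0.414 -0.168  0.09 ] [  47.262   14.946  -61.742  144.6     92.205   50.536 -138.499]
C -1 [ 0.414 -0.168  0.09 ] [-10.848   6.611   0.834 146.265  90.238  37.164  40.149]
C1 1 [ 0.373 -0.204  0.07 ] None
C1 -1 [ 0.373 -0.204  0.07 ] None
```

```bash
python3 - <<'E'
from h import *
np.set_printoptions(precision=3,suppress=True)
robot.gripper_to(0.0)
robot.line_to([.242,-.494,.37],velocity=.3)
th=np.radians(49.4);o=ori(0,1)
robot.move_to(lidpt(th,-.075)+[0,0,.13],o)
robot.line_to(lidpt(th,-.075)+[0,0,.015],velocity=.25)
f0=np.array(robot.sense()["contact_force"])
for t in np.radians([42,32,22,12,5]):
    robot.line_to(lidpt(t,-.075)-[0,0,.002],velocity=.1);print(np.array(robot.sense()["contact_force"])-f0)
print(robot.line_to(lidpt(0,-.075)-[0,0,.006],velocity=.04,f_stop=20))
s=robot.sense();print(s["tool_pos"],np.array(s["contact_force"])-f0)
robot.line_to(lidpt(0,-.075)+[0,0,.13],velocity=.3)
im,d=snap("top","t1");np.save("pics/t1.npy",d);im2,d2=snap("side","s1");np.save("pics/s1.npy",d2)
for c,dd in(("top",d),("side",d2)):
  for q in["lid_hinge","lid_edge","hasp_hinge","hasp_end","lever_pivot","lever_knob"]:
    for x in robot.tip_of(q,c)[:1]:print(c,q,np.round(x["point"],1),round(x["p"],2),p_depth(c,x["point"],dd))
for c in("top","side"):
  for p in(W(-.09,0,.1),W(-.0865,0,.066),W(-.072,0,.23),lidpt(0,-.06)):print(c,proj(c,p))
print(robot.sense()["time_s"])
a=cv2.imread("pics/t1.png")[150:270,270:430];b=cv2.imread("pics/s1.png")[150:270,200:360]
cv2.imwrite("pics/c2.png",cv2.resize(cv2.vconcat([a,b]),None,fx=2.5*1,fy=2.5,interpolation=cv2.INTER_CUBIC))
E
```

```text
[-0.953  0.515  0.036]
[-1.427  0.6    0.754]
[-0.823  0.499  0.425]
[-0.539  0.058 -0.085]
[ 0.135 -0.509  0.946]
True
[ 0.375 -0.268  0.155] [-1.694  1.024  6.009]
top lid_hinge [353.7 192.2] 0.76 [ 0.498 -0.297  0.153]
top lid_edge [337.8 233.7] 0.61 [ 0.38  -0.251  0.153]
top hasp_hinge [339.9 234.9] 0.75 [ 0.376 -0.257  0.152]
top hasp_end [313.1 228.2] 0.49 [ 0.404 -0.201  0.001]
top lever_knob [247.3 192.5] 0.21 [0.505 0.007 0.039]
side lid_hinge [312.6 227.4] 0.72 [ 0.5   -0.305  0.154]
side lid_edge [280.1 238.9] 0.88 [ 0.386 -0.256  0.154]
side hasp_hinge [272.4 225.6] 0.53 [ 0.402 -0.203  0.159]
side hasp_end [266.3 211.8] 0.42 [ 0.336 -0.233  0.378]
side lever_pivot [268.5 234.3] 0.37 [ 0.425 -0.165  0.002]
side lever_knob [266.3 230.9] 0.57 [ 0.428 -0.15   0.006]
top [312.556 226.023]
top [311.982 226.085]
top [324.128 218.079]
top [339.826 231.959]
side [269.134 230.042]
side [269.865 234.233]
side [275.349 212.973]
side [279.932 239.224]
7.8167
```

View pics/c2.png

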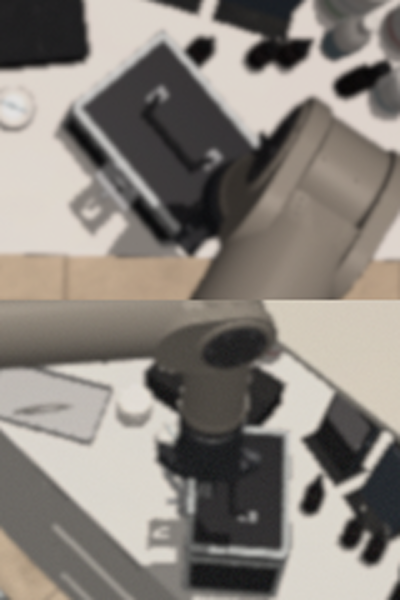

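The lid is shut, with its face at z≈0.154. The strap stands up at the front, around crop px (120,180), and throws a slotted shadow on the counter. Depth puts the shadow at z≈0. Next I measure the strap angle and check IK for the swing.

```bash
python3 - <<'E'
from h import *
np.set_printoptions(precision=3,suppress=True)
d=np.load("pics/t1.npy")
A=[]
for v in range(200,245):
  for u in range(295,350):
    p=p_depth("top",(u,v),d,0)
    if p is not None:
      q=RC.T@(p-C0)
      if abs(q[1])<.035 and -.13<q[0]<-.045: A.append(q)
A=np.array(A)
for lo,hi in((.16,.18),(.18,.2),(.2,.22),(.22,.25),(.08,.12)):
  m=(A[:,2]>lo)&(A[:,2]<hi);print(lo,m.sum(),A[m].mean(0) if m.any() else "",A[m].min(0) if m.any() else "",A[m].max(0) if m.any() else "")
def best(p,a,psi=0,f=1):
    pass
for al in(15,20,25,30,35,40):
  r=[]
  for p in(W(-.2,.026,.15),W(-.16,.026,.12),W(-.09,.026,.047),W(-.097,.021,.09),W(-.097,-.034,.07)):
    r.append([robot.inverse_kinematics(p,ori(al,f)) is not None for f in(1,-1)])
  print(al,r)
E
```

```text
0.16 20 [-0.086  0.002  0.171] [-0.091 -0.023  0.16 ] [-0.081  0.025  0.179]
0.18 20 [-0.094  0.003  0.191] [-0.097 -0.022  0.18 ] [-0.089  0.025  0.198]
0.2 3 [-0.097 -0.014  0.202] [-0.097 -0.018  0.2  ] [-0.096 -0.011  0.204]
0.22 55 [-0.105  0.002  0.225] [-0.11  -0.023  0.221] [-0.101  0.025  0.234]
0.08 29 [-0.083  0.     0.101] [-0.1   -0.034  0.081] [-0.068  0.034  0.117]
15 [[True, True], [True, True], [True, True], [True, True], [True, True]]
20 [[True, True], [True, True], [True, True], [True, True], [True, True]]
25 [[True, True], [True, True], [True, True], [True, True], [True, True]]
30 [[True, True], [True, True], [True, True], [True, True], [True, True]]
35 [[True, True], [True, True], [True, True], [True, True], [True, True]]
40 [[True, True], [True, True], [True, True], [True, True], [False, False]]
```

```bash
cat >> h.py <<'E'
def strap(phi,rho,y,alpha,h=.014,gap=0):
    """TCP that touches the strap's outer face at radius rho with the tip of a tool tilted by alpha"""
    u=np.array([-np.sin(phi),-np.cos(phi)]);n=np.array([-np.cos(phi),np.sin(phi)])
    c=np.array([-.074,.134])+rho*u+(.002+gap)*n
    a=np.radians(alpha);w=np.array([np.cos(a),np.sin(a)]);c=c+h*w*(n@w)
    return W(c[0],y,c[1])
E
python3 - <<'E'
from h import *
np.set_printoptions(precision=3,suppress=True)
o=ori(0);y=.026
robot.move_to(W(-.03,y,.28),o)
robot.line_to(strap(3.0,.07,y,0,gap=.012),velocity=.2)
f0=np.array(robot.sense()["contact_force"])
for ph in(2.6,2.3,2.0,1.75,1.5,1.3,1.15):
    st=robot.line_to(strap(ph,.07,y,0),velocity=.1,f_stop=12)
    print(ph,st,np.array(robot.sense()["contact_force"])-f0)
    if st: break
im,d=snap("side","s2");im,d=snap("top","t2");np.save("pics/t2.npy",d)
A=[]
for v in range(200,265):
  for u in range(275,350):
    p=p_depth("top",(u,v),d,0)
    if p is not None:
      q=RC.T@(p-C0)
      if -.03<q[1]<.03 and -.2<q[0]<-.077 and .04<q[2]<.14: A.append(q)
A=np.array(A);print(len(A));print(A[::max(1,len(A)//25)])
print(robot.sense()["time_s"])
a=cv2.imread("pics/t2.png")[150:270,250:410];b=cv2.imread("pics/s2.png")[150:270,200:360]
cv2.imwrite("pics/c3.png",cv2.resize(cv2.vconcat([a,b]),None,fx=2.5*1,fy=2.5,interpolation=cv2.INTER_CUBIC))
E
```

```text
2.6 False [-0.833  0.722 -1.628]
2.3 False [-0.918  1.083 -0.981]
2.0 False [-0.618  1.283 -1.22 ]
1.75 False [-0.644 -0.695 -1.1  ]
1.5 False [-0.664  1.251 -1.682]
1.3 False [-0.06   0.012 -1.276]
1.15 False [-0.37   1.698 -0.998]
0
[]
11.5083
```

View pics/c3.png

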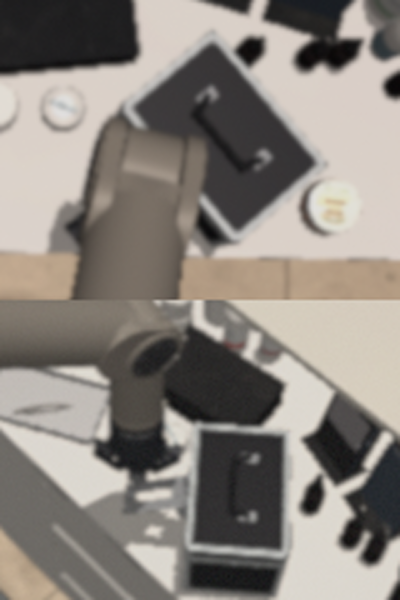

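The side picture (crop ~ (155,490)) shows the strap swung out to the front under the fingertips, with nothing else disturbed. I'll tilt the tool and press the strap flat.

```bash
python3 - <<'E'
from h import *
np.set_printoptions(precision=3,suppress=True)
y=.026;al=35;o=ori(al)
p=robot.sense()["tool_pos"]
robot.line_to(W(-.17,y,.16),velocity=.25)
try: robot.line_to(W(-.17,y,.15),o,velocity=.15)
except robot.PlanningError as e: print("PE",e);robot.move_to(W(-.17,y,.15),o)
robot.line_to(strap(1.2,.075,y,al,gap=.015),velocity=.15)
f0=np.array(robot.sense()["contact_force"])
for ph in(1.0,.8,.6,.45,.3,.2,.1,0.0,-.06):
    st=robot.line_to(strap(ph,.075,y,al),velocity=.08 if ph>.25 else .04,f_stop=10)
    s=robot.sense();print(ph,st,RC.T@(np.array(s["contact_force"])-f0),RC.T@(np.array(s["tool_pos"])-C0))
    if st: break
print(s["time_s"])
snap("side","s3")
E
```

```text
1.0 False [-0.629  1.026 -0.168] [-0.138  0.026  0.096]
0.8 False [-0.15   0.781 -0.917] [-0.131  0.026  0.082]
0.6 False [ 0.518 -0.09  -1.575] [-0.122  0.026  0.071]
0.45 False [-0.434 -0.195 -0.441] [-0.114  0.026  0.064]
0.3 False [-0.903 -0.489 -0.995] [-0.105  0.026  0.058]
0.2 False [ 0.012 -0.724 -1.208] [-0.099  0.026  0.055]
0.1 False [-0.991 -0.928 -0.666] [-0.092  0.026  0.053]
0.0 False [-0.854 -0.825 -1.153] [-0.085  0.026  0.052]
-0.06 False [-0.79   0.113 -1.386] [-0.081  0.026  0.052]
16.625
```

```bash
python3 - <<'E'
from h import *
np.set_printoptions(precision=3,suppress=True)
print(robot.line_to(W(-.070,.026,.050),velocity=.03,f_stop=8))
s=robot.sense();print(RC.T@np.array(s["contact_force"]),RC.T@(np.array(s["tool_pos"])-C0))
robot.line_to(W(-.13,.026,.075),velocity=.15);robot.line_to(W(-.2,.026,.15),velocity=.25)
snap("side","s4")
for q in["hasp_hinge","hasp_end","lever_pivot","lever_knob"]:
    for x in robot.tip_of(q,"side")[:1]:print(q,np.round(x["point"],1),round(x["p"],2))
for p in((-.074,0,.134),(-.076,0,.038),(-.0865,0,.066),(-.09,0,.1)):print(proj("side",W(*p)))
print(robot.sense()["time_s"])
a=cv2.imread("pics/s4.png")[195:265,235:305]
cv2.imwrite("pics/c4.png",cv2.resize(a,None,fx=8,fy=8,interpolation=cv2.INTER_CUBIC))
E
```

```text
True
[-1.665  0.152  0.861] [-0.079  0.026  0.05 ]
hasp_hinge [273.5 228.1] 0.53
hasp_end [274.2 235.5] 0.5
lever_pivot [269.8 229.6] 0.6
lever_knob [270.1 229. ] 0.39
[273.82  226.065]
[272.457 237.706]
[269.865 234.233]
[269.134 230.042]
18.45
```

View pics/c4.png

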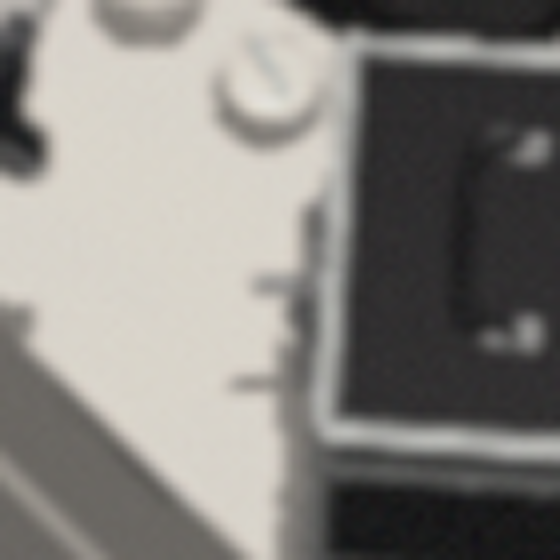

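The strap hangs flat against the front. The knob pokes out through the slot at crop (272,283), i.e. px (269,230.4), as predicted for an upright lever. Next I lower the lever.

```bash
python3 - <<'E'
from h import *
np.set_printoptions(precision=3,suppress=True)
X=-.092
robot.line_to(W(-.15,.030,.12),velocity=.25)
robot.line_to(W(X,.030,.094),velocity=.15)
f0=np.array(robot.sense()["contact_force"])
def tcp(ps):
    c,s=np.cos(ps),np.sin(ps)
    return W(X,-.034*s+.016*c,.066+.034*c-.008*c+.008*s)
for ps in list(np.radians([5,20,35,50,65,78,90])):
    st=robot.line_to(tcp(ps),velocity=.06,f_stop=12)
    s=robot.sense();print(round(np.degrees(ps)),st,RC.T@(np.array(s["contact_force"])-f0),RC.T@(np.array(s["tool_pos"])-C0))
    if st:break
else:
    print(robot.line_to(W(X,-.034,.060),velocity=.03,f_stop=10))
    s=robot.sense();print(RC.T@(np.array(s["contact_force"])-f0),RC.T@(np.array(s["tool_pos"])-C0))
print(s["time_s"])
E
```

```text
5 False [ 0.065  0.349 -0.68 ] [-0.092  0.012  0.093]
20 False [0.826 0.037 0.204] [-0.092  0.003  0.093]
35 False [ 0.859  1.433 -0.509] [-0.092 -0.007  0.092]
50 False [-0.182  0.834  0.613] [-0.092 -0.017  0.089]
65 False [1.002 0.683 0.309] [-0.092 -0.024  0.084]
78 False [-0.933  1.483 -0.519] [-0.092 -0.03   0.079]
90 False [ 0.784 -0.697  1.15 ] [-0.092 -0.034  0.074]
True
[-6.942 -1.166 11.834] [-0.091 -0.034  0.073]
21.9
```

```bash
python3 - <<'E'
from h import *
np.set_printoptions(precision=3,suppress=True)
robot.line_to(W(-.12,-.034,.10),velocity=.15);robot.line_to(W(-.2,.0,.2),velocity=.25)
o=ori(0)
robot.move_to(W(-.05,.0,.36),o);robot.move_to([.242,-.494,.37],[180,0,26])
im,d=snap("top","t5");np.save("pics/t5.npy",d);snap("side","s5")
for p in((-.0865,0,.066),(-.09,-.034,.066),(-.09,0,.1)):print(proj("top",W(*p)),proj("side",W(*p)))
for c in("top","side"):
  for q in["hasp_end","lever_pivot","lever_knob"]:
    for x in robot.tip_of(q,c)[:1]:print(c,q,np.round(x["point"],1),round(x["p"],2))
print(p_depth("top",(340,215),d),robot.sense()["time_s"])
a=cv2.imread("pics/t5.png")[185:265,280:360];b=cv2.imread("pics/s5.png")[195:275,235:315]
cv2.imwrite("pics/c5.png",cv2.resize(cv2.hconcat([a,b]),None,fx=5,fy=5,interpolation=cv2.INTER_CUBIC))
E
```

```text
Traceback (most recent call last):
host.PlanningError: the arm cannot follow that straight line within its joint ranges
```

```bash
python3 - <<'E'
from h import *
np.set_printoptions(precision=3,suppress=True)
s=robot.sense();print(RC.T@(np.array(s["tool_pos"])-C0),np.array(s["joint_positions"]))
def tryl(*a,**k):
    try: robot.line_to(*a,**k);return True
    except robot.PlanningError as e: print("PE",e);return False
if s["tool_pos"][2]<.09:
    tryl(W(-.12,-.034,.10),velocity=.15) or tryl(W(-.115,-.02,.11),velocity=.15) or tryl(W(-.115,.01,.12),velocity=.15)
s=robot.sense();print(RC.T@(np.array(s["tool_pos"])-C0))
if s["tool_pos"][2]>.09:
    tryl(W(-.15,.02,.16),velocity=.2) or tryl(W(-.13,0,.18),ori(0),velocity=.2) or tryl(W(-.12,-.03,.25),velocity=.2)
s=robot.sense();print(RC.T@(np.array(s["tool_pos"])-C0),s["time_s"])
E
```

```text
[-0.12  -0.034  0.1  ] [ 43.62   -5.241 -37.653 144.714  58.867  23.712 -95.205]
[-0.12  -0.034  0.1  ]
[-0.15   0.019  0.159] 23.0
```

```bash
python3 - <<'E'
from h import *
np.set_printoptions(precision=3,suppress=True)
robot.line_to(W(-.15,.02,.26),ori(0),velocity=.2)
robot.move_to(W(-.05,.0,.36),ori(0));robot.move_to([.242,-.494,.37],[180,0,26])
im,d=snap("top","t5");np.save("pics/t5.npy",d);snap("side","s5")
for p in((-.0865,0,.066),(-.09,-.034,.066),(-.09,0,.1)):print(proj("top",W(*p)),proj("side",W(*p)))
for c in("top","side"):
  for q in["hasp_end","lever_pivot","lever_knob"]:
    for x in robot.tip_of(q,c)[:1]:print(c,q,np.round(x["point"],1),round(x["p"],2))
print(p_depth("top",(340,215),d),robot.sense()["time_s"])
a=cv2.imread("pics/t5.png")[185:265,280:360];b=cv2.imread("pics/s5.png")[195:275,235:315]
cv2.imwrite("pics/c5.png",cv2.resize(cv2.hconcat([a,b]),None,fx=5,fy=5,interpolation=cv2.INTER_CUBIC))
E
```

```text
[311.982 226.085] [269.865 234.233]
[318.455 235.604] [268.311 242.475]
[312.556 226.023] [269.134 230.042]
top hasp_end [208.2 224. ] 0.55
top lever_pivot [334.8 210.3] 0.59
top lever_knob [318.3 239.2] 0.51
side hasp_end [220.6 193.7] 0.54
[ 0.432 -0.257  0.153] 26.8833
```

View pics/c5.png

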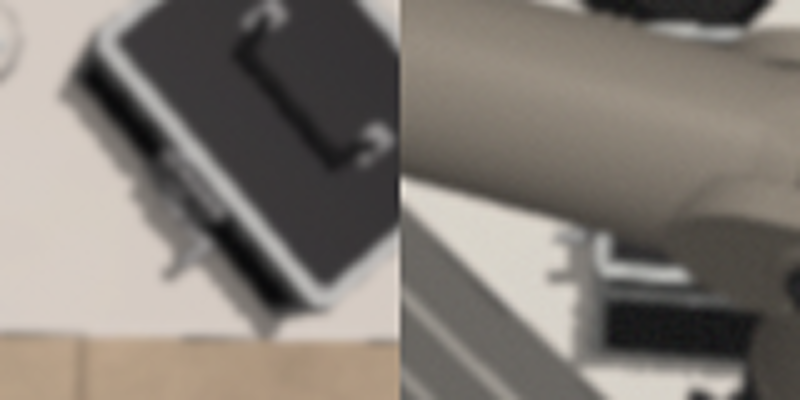

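In the top picture the knob is at crop (190,255), i.e. px (318,236). That matches the prediction for a level lever, (318.5,235.6). The strap is flat and the lid is at z≈0.153, so I'm handing in.

```bash
python3 -c "
from station import robot
print(robot.close_job())"
```

```text
the job is handed in; nothing more can be done
None
```

The job is handed in at about 27 s of the 61 s: the lid is shut, the hasp strap is flat over the staple, and the lever is lowered level across it; I steered clear of the things around the case but did not re-measure their positions.

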